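# Slide a tea bowl onto the banding wheel and turn it round once

### The arm

A 6-joint arm with a two-finger parallel gripper is mounted at the origin on the work surface. World frame = base frame: x ahead of the robot, y to its left, z up, the work surface at z = 0. Lengths are in mm, angles in degrees, forces in N, time in s.
With the tool pointing down it reaches from about 300 to 850 mm from the base axis. Payload 4.2 kg.
Tool frame: the origin (TCP) lies midway between the tips of the shut fingers; the grasp point (between the pads) lies 19 mm behind it; z points along the fingers, y is the line along which they close (so a half turn about z gives the same grasp; the last joint's range is limited). The gripper opens to 91 mm and grips with 3 to 60 N. Pads are 32 mm wide; open, the fingers measure 118 mm over their backs; the gripper's body (76 mm by 178 mm) begins 60 mm behind the grasp point.
Start: joints at [-65.833, 18.312, 89.639, -0, 72.044, -1.146], TCP at [245.856, -519.806, 213.976] pointing down, gripper open.
Joint ranges: [-177.97, 177.97], [-48.28, 115.42], [12.27, 149.76], [-77.06, 257.06], [2.81, 150.46], [-146.56, 146.56]. Speed limits (degrees/s): [147.25, 147.25, 180, 180, 180, 180].

### API

Orientations are given as [roll, pitch, yaw] about the fixed x, y, z axes, in that order (R = Rz(yaw) Ry(pitch) Rx(roll)).
In Python, from workcell import env gives the robot as it stands.
- The arm moves only by the tool send_rows, never from a script. Its argument "steps" is a list that holds one entry, the list of rows, each a list of 5 numbers: the shift along the tool's x, y, z scaled (see below), then the turn about the tool's z scaled (see below), then the opening, from 0 (shut) to 1 (fully open). In form: [[[dx, dy, dz, yaw, fingers], ...]]. A call has 1 to 5 rows; each row shifts and turns the commanded pose from where the row before left it, along the tool's axes as they then stand; what a row does not reach is not made up. The controller multiplies each number of a shift by 0.04 m and each number of a turn by 0.12 rad. A row lasts 1/12 s, in which the tool goes at most 41.7 mm and 7.16 degrees, less where a joint would pass 70% of its speed; a pose out of reach is approached as far as the arm can. A call with a number of a shift or a turn outside -1 to 1 is refused whole. A call with a gripper value outside its range is refused whole. The fingers move at their own pace and stop on an object; "squeeze" is the grip in N (left out, the last holds). Time passes only in rows, so rows that do not move let the fingers close. It gives the time, the measured TCP pose, the force, the opening and the grip force at its end, in the units of the state.
- env.state(): the state, without advancing time (a new reading comes with each control period).
- env.grab_frame(name): name is "scene" or "side" or "wrist"; returns a dict with "pixels" (420x560x3 uint8, red, green, blue), "depth" (420x560 float32, mm along the optical axis (not along the pixel's ray), 0 where there is no reading), "intrinsics" (3x3 intrinsics, pixels), "cam_to_world" (4x4, takes a point from camera to world coordinates). Camera axes: x right, y down, z forward; pixel columns grow to the right and rows downward; lengths in mm; the calibration is good to about 2 mm. A picture is of the moment at which its call begins.
- env.job_done(): hands the job in; it is judged then, once.
The state is a dict: "time_s": time; "qpos": joint angles; "qvel": joint speeds; "effort": joint torques, N m; "ee_pos": TCP position; "ee_rot": TCP orientation; "force": force on the tool from outside, world axes, zero at the start; "torque": the same for the moment, N m; "gripper_width": finger opening in mm; "gripper_force": force on a finger pad.
Only numpy, scipy, OpenCV 4.12 (cv2) and the standard library are available. Lean on these libraries where they do the work, as an engineer would, in place of code of your own. Each camera call takes 0.05 s, during which the arm holds its last target. There are 200 camera calls.

### The job

Slide the open tea bowl from the far end of the ware board, between the other pots, onto the banding wheel without ever lifting or tipping it, until its foot stands inside the small ring marked at the wheel's centre, and let go of it. Then, by its wooden peg, turn the wheel anticlockwise (seen from above) through one full turn and on until the peg stands at the fixed pointer, so that the bowl has been seen from all sides, still centred. Leave the other pots and the glaze jar where they stand.

Things in the scene. Friction and masses are not known exactly. Their poses are not given: they have to be found in the camera images.
- board: plywood ware board, fixed: flat top 350 mm (its x, depth) by 464 mm (its y, length), 50 mm above the table; origin at the centre of its underside on the table (z = 0). Its +y end faces the banding wheel. The bowl and the two pots stand on it at 50 mm height
- bowl: open terracotta tea bowl with a flat foot, 60 mm tall: outside diameter 66 mm at the foot, 86 mm at 18 mm height, 90 mm at the rim; walls 5 mm, inner floor 7 mm above its underside, inside diameter 76 mm at 18 mm height and 80 mm at the rim. 0.2 to 0.45 kg. Origin at the centre of its underside, z up; it is the only open vessel and stands at the board's end away from the wheel
- vase: closed terracotta bottle vase, a bystander: greatest diameter 64 mm, 78 mm tall, origin at the centre of its underside; stands on the board
- lidded_pot: terracotta lidded pot with a knob, one solid piece, a bystander: greatest diameter 64 mm, 78 mm tall, origin at the centre of its underside; stands on the board
- glaze_jar: jar with a white cap, a bystander: diameter 72 mm, 110 mm tall, origin at the centre of its underside; stands on the table beyond the wheel
- wheel_centre (a point): centre of the banding wheel's flat aluminium top, on its axis, at the top's surface: the top is 250 mm in diameter, 49 mm above the table (1 mm lower than the board's) and comes within 3 mm of the board's +y end. A small dark ring, 96 mm in diameter, is marked round the centre (a second, larger one of 172 mm has no part in this). This point and its axes are fixed (axes as the board's)
- peg_top (a point): top centre of the upright wooden peg on the wheel: 57 mm tall above the wheel's top, 16 mm in diameter (20 mm over its head, the top 13 mm), 107 mm from the wheel's axis. Moves with the wheel
- pointer_tip (a point): tip of the fixed steel pointer beside the wheel's rim, on the side away from the board, level with the wheel's top, 131 mm from the wheel's axis
- wheel (a joint): angle of the wheel in rad, growing anticlockwise seen from above: 0 when the peg stands at the pointer (on the line from the axis to the pointer), negative at the start; counts on through whole turns (2 pi = peg at the pointer again after a full turn). Stiff enough to stay where it is left
Things that resemble listed ones, but are neither listed nor needed, are in the scene too. Leave any green or yellow look-alike of the bowl alone.

How it is judged (in metres and radians):
On the way, in this order (a step that is already met when the one before it is completed fails the run):
1. the bowl stands inside the marked ring at the wheel's centre, let go of, before the wheel is turned round (horizontal distance between bowl and wheel_centre below 0.015 m and angle between bowl's own z axis and vertical below 0.08 rad and contact force between bowl and the arm below 0.1 N and contact force between bowl and the fingers below 0.1 N and value of joint wheel below 0.3 rad), for 0.2 s.
2. the wheel has been turned anticlockwise past a full turn and its peg stands at the pointer (value of joint wheel between 6.123 and 6.443 rad), for 0.2 s.
At the end, for the whole second after the job is handed in: the bowl stands upright and at rest within 15 mm of the wheel's centre, the wheel has gone anticlockwise through a full turn and stops with its peg within 0.16 rad (9 degrees) of the pointer (joint 6.12 to 6.44), and the vase, the lidded pot and the glaze jar are within 15 mm of where they stood (all of step 2 and horizontal distance between bowl and wheel_centre below 0.015 m and angle between bowl's own z axis and vertical below 0.08 rad and linear speed of bowl below 0.02 m/s and distance of each of vase, lidded_pot, glaze_jar from where it was at the start of the episode below 0.015 m); the robot touches nothing.
It fails at once if the bowl is lifted (its underside more than 8 mm above the board's top) (z of bowl in the frame of board above 0.058 m).
It fails at once if the bowl is tipped by more than 0.3 rad or falls off (angle between bowl's own z axis and vertical above 0.3 rad or z of bowl in the frame of board below 0.035 m).
It fails at once if a bystander is pushed more than 15 mm (distance of any of vase, lidded_pot, glaze_jar from where it was at the start of the episode above 0.015 m).
It also fails if it takes over 72 s, if anything falls off the work surface, if the arm or the gripper's body presses on something with over 40 N, if the wrist force passes 120 N, or if a joint passes its speed limit or range.

## Working session

There is one attempt and no reset: what is moved stays moved. The work goes in short steps, Python scripts to look and compute and a tool call to move; the robot and the scene stay as the last step left them, time stands still between calls to the robot, and variables do not carry over. Pictures are saved under pics/ and viewed, at most 10 in all, crops included, and the job is handed in when it is done.

Besides the shell and the picture viewer there is one more tool, called after "Request:" as name(argument=value, ...) on one line, values as JSON. send_rows: Moves the arm, as the interface text tells. Shifts and turns lie within -1 to 1; 1 stands for 0.04 m of shift or 0.12 rad of turn. Its arguments: {"type":"object","properties":{"steps":{"type":"array"},"squeeze":{"type":"number"}},"required":["steps"]}

```bash
ls; mkdir -p pics
python3 - <<'E'
from workcell import env
import cv2,numpy as np
print(env.state())
for n in ("scene","side"):
    f=env.grab_frame(n); np.savez(f"{n}0.npz",**f)
    cv2.imwrite(f"pics/{n}0.png",f["pixels"][:,:,::-1])
    print(n,f["intrinsics"].tolist(),np.round(f["cam_to_world"],3).tolist())
E
```

```text
pics
{'time_s': 0.0, 'qpos': array([-6.58350986e+01,  1.83530955e+01,  8.97068458e+01, -1.68637535e-03,
        7.20431943e+01, -1.14327704e+00]), 'qvel': array([-0.03221245,  0.03680983,  0.09543165, -0.12589792, -0.01706787,
       -0.00069928]), 'effort': array([-6.20530955e-04, -4.12460768e+01, -2.31968415e+01,  7.24689220e-02,
        4.55291674e-02, -1.39771223e-04]), 'ee_pos': array([ 245.61445518, -519.34418359,  213.10271922]), 'ee_rot': array([-1.79896853e+02, -4.54852361e-04,  2.53086994e+01]), 'force': array([-0.3175734 , -0.30810988, -0.50923246]), 'torque': array([-0.11114011,  0.00067293, -0.04646596]), 'gripper_force': 0.0, 'gripper_width': 91.68348211868356}
scene [[410.13059624615585, 0.0, 285.78373301444896], [0.0, 410.13059624615585, 205.78893113834644], [0.0, 0.0, 1.0]] [[0.73, 0.407, -0.549, 1157.672], [0.683, -0.404, 0.608, -795.966], [0.025, -0.819, -0.573, 869.952], [0.0, 0.0, 0.0, 1.0]]
side [[543.7531445902534, 0.0, 283.46289396636104], [0.0, 543.7531445902534, 207.38665864858658], [0.0, 0.0, 1.0]] [[0.983, -0.135, 0.126, 189.178], [-0.185, -0.74, 0.647, -1116.52], [0.006, -0.659, -0.752, 1423.749], [0.0, 0.0, 0.0, 1.0]]
```

View pics/scene0.png

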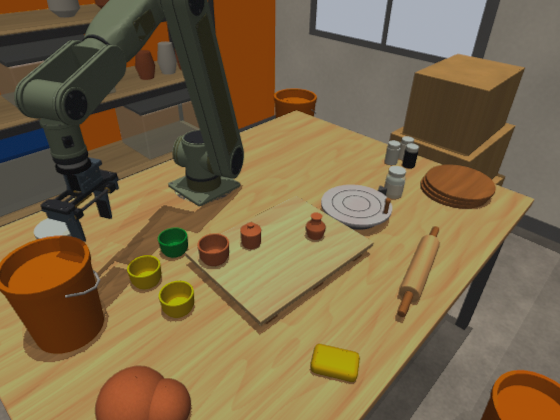

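View pics/side0.png

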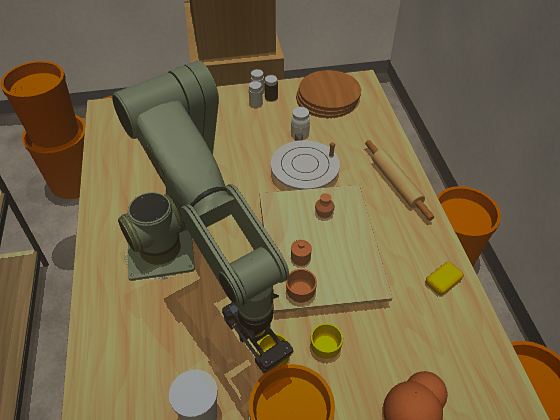

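The bowl, the only open terracotta vessel, is at scene (213,249) and side (301,285). The look-alikes, by scene pixel, are green (174,243), yellow (145,271) and yellow (177,299). All three stand off the board and have the wrong colour. The pots are at scene (250,236) and (316,226), the wheel at (356,205) and the peg at (387,205). Next I'll measure these and make one enlarged crop.

```bash
cat > h.py <<'E'
import numpy as np,cv2
def load(n): return dict(np.load(n))
def cloud(f):
    K,T,d=f["intrinsics"],f["cam_to_world"],f["depth"]
    v,u=np.mgrid[:d.shape[0],:d.shape[1]]
    P=np.stack([(u-K[0,2])/K[0,0]*d,(v-K[1,2])/K[1,1]*d,d],-1)@T[:3,:3].T+T[:3,3]
    P[d==0]=np.nan; return P
def ray(f,u,v,z):
    K,T=f["intrinsics"],f["cam_to_world"]
    r=T[:3,:3]@np.array([(u-K[0,2])/K[0,0],(v-K[1,2])/K[1,1],1]); o=T[:3,3]
    return o+r*(z-o[2])/r[2]
def proj(f,p):
    T=f["cam_to_world"]; c=T[:3,:3].T@(np.array(p)-T[:3,3]); q=f["intrinsics"]@c; return q[:2]/q[2]
def circ(xy):
    A=np.c_[2*xy,np.ones(len(xy))]; s=np.linalg.lstsq(A,(xy**2).sum(1),rcond=None)[0]
    return s[:2],np.sqrt(s[2]+s[:2]@s[:2])
E
python3 - <<'E'
from h import *
for n in ("scene","side"):
    f=load(n+"0.npz");P=cloud(f);hsv=cv2.cvtColor(f["pixels"],cv2.COLOR_RGB2HSV)
    z=P[...,2]
    m=((hsv[...,0]<13)|(hsv[...,0]>172))&(hsv[...,1]>110)&(z>54)&(z<135)
    k,l,st,c=cv2.connectedComponentsWithStats(m.astype(np.uint8))
    print(n,"terracotta")
    for i in range(1,k):
        if st[i,4]<25: continue
        q=P[l==i]; 
        if q[:,1].max()-q[:,1].min()>200: continue
        print(c[i].round(),st[i,4],"min",q.min(0).round(),"max",q.max(0).round())
        top=q[q[:,2]>q[:,2].max()-6]; print("   top mean",top.mean(0).round(1),len(top))
        if st[i,4]>300: print("  rimfit",circ(q[q[:,2]>105][:,:2]))
    w=(hsv[...,1]<70)&(hsv[...,2]>90)&(abs(z-49)<6)
    k,l,st,c=cv2.connectedComponentsWithStats(w.astype(np.uint8))
    i=1+st[1:,4].argmax(); cs=cv2.findContours((l==i).astype(np.uint8),0,1)[0]
    cn=max(cs,key=cv2.contourArea)[:,0]; e=cv2.fitEllipse(cv2.convexHull(cn))
    print("wheel",c[i],st[i], e, ray(f,*e[0],49), P[l==i].mean(0))
    R=np.array([ray(f,u,v,49)[:2] for u,v in cn]); print(circ(R))
f=load("scene0.npz"); g=load("side0.npz")
a=cv2.resize(f["pixels"][170:270,180:420],None,fx=3.3,fy=3,interpolation=cv2.INTER_CUBIC)
b=cv2.resize(g["pixels"][125:315,245:400],None,fx=1.55,fy=1.55)
b=cv2.resize(g["pixels"][100:190,250:355],(792,300),interpolation=cv2.INTER_CUBIC)
cv2.imwrite("pics/crop.png",np.vstack([a,b])[:,:,::-1])
E
```

```text
scene terracotta
[315. 227.] 364 min [527. -14.  54.] max [580.  38. 131.]
   top mean [548.8  17.3 128.1] 58
  rimfit (array([548.83951451,  16.40167176]), np.float64(12.693263734190525))
[251. 235.] 439 min [ 407. -181.   55.] max [ 465. -122.  128.]
   top mean [ 434.5 -152.1  126.3] 26
  rimfit (array([ 436.4463394 , -152.43057052]), np.float64(19.172306172581745))
[213. 249.] 818 min [ 364. -317.   56.] max [ 453. -228.  114.]
   top mean [ 416.3 -277.5  109.8] 106
  rimfit (array([ 408.82995616, -271.94080901]), np.float64(41.74784768476637))
[ 76. 316.] 903 min [ 340. -716.   54.] max [ 391. -583.  135.]
   top mean [ 382.4 -655.8  132.2] 58
  rimfit (array([ 304.01134777, -658.88251846]), np.float64(84.13758757893324))
[ 34. 328.] 171 min [ 320. -744.   54.] max [ 364. -718.  135.]
   top mean [ 348.3 -732.7  131.9] 15
[140. 396.] 3861 min [ 572. -729.   54.] max [ 720. -572.  108.]
   top mean [ 622.1 -659.2  103.2] 247
  rimfit (array([ 624.24603774, -657.00575984]), np.float64(10.962341475432462))
wheel [355.12838148 204.64970197] [ 321  185   71   41 2181] ((356.105438232
[... 422 characters left out ...]
30.8 -151.3  128.8] 16
[300. 283.] 437 min [ 362. -317.   54.] max [ 449. -228.  121.]
   top mean [ 396.6 -272.5  117.3] 6
  rimfit (array([ 405.99502346, -273.14518639]), np.float64(42.05769288040199))
[417. 398.] 2322 min [ 546. -707.   54.] max [ 716. -573.  111.]
   top mean [ 618.7 -663.1  106.3] 94
  rimfit (array([ 617.84943785, -662.90134346]), np.float64(16.200418444880036))
wheel [304.54093171 164.59339665] [ 271  140   69   50 2211] ((304.749267578125, 164.18116760253906), (48.63536834716797, 68.78105163574219), 92.61813354492188) [533.26932891 256.65046951  49.        ] [532.3087552  255.99526012  49.02407746]
(array([532.29659743, 261.49548178]), np.float64(121.67228230395098))
```

View pics/crop.png

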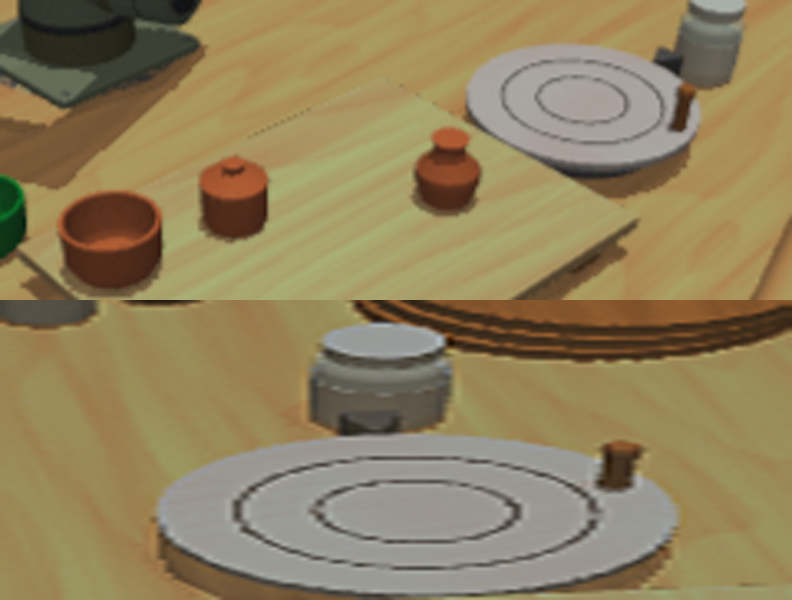

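The crop confirms the bowl at scene (213,249): it is open, terracotta and at the board's far end. The lidded pot is at (251,235) and the vase at (315,227). The wheel's small ring centre is at about scene (356.4,203.3) / side (305.2,163.3), and the peg top at about scene (387.3,198) / side (332,144). I'll refine the ring, board axes and peg.

Run:
```python
from h import *
def tri(f,p,g,q):
    A=[];
    for h,(u,v) in ((f,p),(g,q)):
        W=np.linalg.inv(h["cam_to_world"])[:3]; M=h["intrinsics"]@W
        A+= [u*M[2]-M[0],v*M[2]-M[1]]
    A=np.array(A);return np.linalg.lstsq(A[:,:3],-A[:,3],rcond=None)[0]
F={n:load(n+"0.npz") for n in("scene","side")}
s,d=F["scene"],F["side"]
print("ring rays",ray(s,356.4,203.3,49),ray(d,305.2,163.3,49),tri(s,(356.4,203.3),d,(305.2,163.3)))
print("peg top",tri(s,(387.4,198.3),d,(332.3,143.3)),ray(s,387.4,198.3,106),ray(d,332.3,143.3,106))
for n,f in F.items():
    P=cloud(f);z=P[...,2]
    # dark ring: blackhat on gray, pixels near r=48 / 86
    g=cv2.cvtColor(f["pixels"],cv2.COLOR_RGB2GRAY); b=cv2.morphologyEx(g,cv2.MORPH_BLACKHAT,np.ones((5,5)))
    c=np.array([533.,257.])
    v,u=np.nonzero(b>18); X=np.array([ray(f,a,bb,49)[:2] for a,bb in zip(u,v)]);
    for rr in (48,86):
        cc=c.copy()
        for _ in range(6):
            r=np.hypot(*(X-cc).T); k=abs(r-rr)<9; cc,R=circ(X[k])
        print(n,"ring",rr,cc,R,k.sum())
    # board: points z 50, upright plane, minAreaRect
    m=(abs(z-50)<(5 if n=="scene" else 8))&(P[...,1]<140)&(P[...,1]>-330)&(P[...,0]>330)&(P[...,0]<820)
    m=cv2.morphologyEx(m.astype(np.uint8),cv2.MORPH_OPEN,np.ones((3,3)))
    k,l,st,c=cv2.connectedComponentsWithStats(m);i=1+st[1:,4].argmax()
    r=cv2.minAreaRect(P[l==i][:,:2].astype(np.float32)); print(n,"board",r,cv2.boxPoints(r).round().tolist(), np.nanmean(z[l==i]))
    j=(abs(P[...,0]-545)<90)&(abs(P[...,1]-420)<70)&(z>60)&(z<120)
    q=P[j];print("jar",len(q),q.min(0).round(),q.max(0).round(),q[q[:,2]>100].mean(0).round())
```

```text
ring rays [537.0306706  263.83027836  49.        ] [535.83271904 260.81909871  49.        ] [536.4905087  263.36622161  47.58950018]
peg top [638.66277737 285.72954755 107.85234081] [637.12388324 289.81651852 106.        ] [639.06655179 287.00042838 106.        ]
scene ring 48 [533.47971547 266.41705057] 48.39477501958267 90
scene ring 86 [534.33116185 265.85315821] 86.22924299999275 164
scene board ((508.9752197265625, -93.44271850585938), (470.3435974121094, 353.3985290527344), 86.41464233398438) [[318.0, -317.0], [671.0, -339.0], [700.0, 130.0], [347.0, 152.0]] 50.18130897538928
jar 314 [529. 438.  60.] [598. 490. 114.] [565. 466. 109.]
side ring 48 [534.47039634 263.49092658] 47.97691488346048 93
side ring 86 [534.52600325 263.46714643] 86.16053442354506 160
side board ((508.65338134765625, -94.75848388671875), (473.7593078613281, 350.7183532714844), 86.20234680175781) [[318.0, -320.0], [668.0, -343.0], [699.0, 130.0], [349.0, 153.0]] 50.27740635737341
jar 303 [525. 435.  60.] [596. 490. 119.] [560. 466. 110.]
```

Measured in world mm:

| Item | Position | Check |
|---|---|---|
| Wheel centre | (534, 264.7) | ring radii fit 48 and 86 |
| Peg top | (639, 287) | 107 from the axis, at 12° |
| Board +y axis (pointer direction) | 86.3° | wheel joint about -74° |
| Bowl | (407.5, -272.5) | |
| Lidded pot | (434, -152) | |
| Vase | (548, 16) | |

I'll put the nearly shut fingers inside the bowl and spread them to just under the inner wall. That lets me push it low, from within. First I'll turn to yaw 0 and go above the bowl.

Request:
send_rows(steps=[[[0,0,0,0.92,0.12],[0,0,0,0.92,0.12],[0,0,0,0.92,0.12],[0,0,0,0.92,0.12],[0,0,0,0,0.12]]], squeeze=5)

```text
time_s: 0.52
ee_pos: [245.8, -519.6, 213.5]
ee_rot: [-180.0, 0.0, -0.1]
force: [-0.7, -0.3, -0.8]
gripper_width: 60.6
gripper_force: 0.0
```

Request:
send_rows(steps=[[[0.405,-0.6175,0,0,0.12],[0.405,-0.6175,0,0,0.12],[0.405,-0.6175,0,0,0.12],[0.405,-0.6175,0,0,0.12],[0.405,-0.6175,0,0,0.12]]])

```text
time_s: 0.93
ee_pos: [327.2, -395.0, 213.7]
ee_rot: [-180.0, 0.0, 0.2]
force: [0.7, -0.6, -0.4]
gripper_width: 27.5
gripper_force: 0.0
```

Request:
send_rows(steps=[[[0.405,-0.6175,0,0,0.12],[0.405,-0.6175,0,0,0.12],[0.405,-0.6175,0,0,0.12],[0.405,-0.6175,0,0,0.12],[0.405,-0.6175,0,0,0.12]]])

```text
time_s: 1.35
ee_pos: [408.2, -271.3, 213.8]
ee_rot: [-180.0, 0.0, 0.2]
force: [0.9, -0.2, 1.0]
gripper_width: 11.2
gripper_force: 0.0
```

Request:
send_rows(steps=[[[0,0,0,0,0.12],[0,0,0,0,0.12]]])

```text
time_s: 1.52
ee_pos: [408.1, -271.8, 213.8]
ee_rot: [180.0, 0.0, 0.3]
force: [-0.3, -1.2, -0.8]
gripper_width: 10.9
gripper_force: 0.0
```

Run:
```python
from workcell import env
from h import *
f=env.grab_frame("wrist");np.savez("wrist1.npz",**f)
cv2.imwrite("pics/wrist1.png",f["pixels"][:,:,::-1])
s=env.state();print(s["ee_pos"],s["ee_rot"],s["gripper_width"],s["qpos"],s["time_s"])
P=cloud(f);z=P[...,2];hsv=cv2.cvtColor(f["pixels"],cv2.COLOR_RGB2HSV)
m=(abs(z-110)<6)&((hsv[...,0]<13)|(hsv[...,0]>172))&(hsv[...,1]>90)&(np.hypot(P[...,0]-407,P[...,1]+272)<70)
print(m.sum(),circ(P[m][:,:2]))
```

```text
[ 407.70268617 -272.66819617  213.81374285] [1.79975392e+02 3.77776882e-02 1.92932205e-01] 10.806274908662276 [-3.50890991e+01  1.07009950e+01  1.00203673e+02 -4.48560065e-02
  6.91119629e+01  5.47339598e+01] 1.5667
1346 (array([ 407.67843865, -270.9984493 ]), np.float64(41.69594912822504))
```

View pics/wrist1.png

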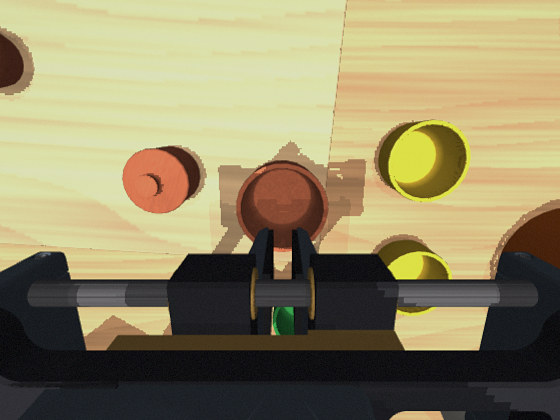

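The wrist view shows the empty bowl at about (283,203), below the fingers, with its rim fit centred at (407.7,-271). The lidded pot is at (157,180). I'll lower the fingers inside, to about 23 mm above the bowl's underside.

Request:
send_rows(steps=[[[0,-0.02,0.8,0,0.12],[0,0,0.8,0,0.12],[0,0,0.8,0,0.12],[0,0,0.7,0,0.12],[0,0,0.4,0,0.12]]])

```text
time_s: 1.98
ee_pos: [405.3, -272.1, 71.0]
ee_rot: [-179.9, 0.2, -0.0]
force: [0.0, 0.8, -0.5]
gripper_width: 11.3
gripper_force: 0.0
```

Request:
send_rows(steps=[[[0,0,0,0,0.36],[0,0,0,0,0.36],[0,0,0,0,0.4],[0,0,0,0,0.4],[0,0,0,0,0.4]]], squeeze=3)

```text
time_s: 2.4
ee_pos: [408.5, -272.8, 75.3]
ee_rot: [179.9, -0.1, 0.0]
force: [-0.3, -0.2, 0.4]
gripper_width: 36.5
gripper_force: 0.0
```

Request:
send_rows(steps=[[[0,0,0,0,0.43],[0,0,0,0,0.43],[0,0,0,0,0.45],[0,0,0,0,0.45],[0,0,0,0,0.45]]])

```text
time_s: 2.82
ee_pos: [407.9, -271.9, 74.0]
ee_rot: [180.0, -0.0, 0.0]
force: [-0.0, 1.0, 0.2]
gripper_width: 41.5
gripper_force: 0.0
```

```bash
cat > bowl.py <<'E'
from workcell import env
from h import *
import sys
s=env.state();c=s["ee_pos"]
print(c.round(1),s["ee_rot"].round(1),s["gripper_width"],s["force"].round(1),s["gripper_force"],s["time_s"])
for n in ("scene","side"):
    f=env.grab_frame(n);np.savez(n+"_last.npz",**f)
    P=cloud(f);z=P[...,2];hsv=cv2.cvtColor(f["pixels"],cv2.COLOR_RGB2HSV)
    m=((hsv[...,0]<13)|(hsv[...,0]>172))&(hsv[...,1]>110)&(z>57)&(z<135)
    near=np.hypot(P[...,0]-c[0],P[...,1]-c[1])<75
    q=P[m&near&(z>97)&(z<118)]
    print(n,"bowl",len(q),circ(q[:,:2]),"ext",(np.percentile(q,1,0)+np.percentile(q,99,0))[:2]/2,"zmax",np.percentile(q[:,2],97))
    for nm,p in (("pot",(434,-152)),("vase",(548,16))):
        q=P[m&(np.hypot(P[...,0]-p[0],P[...,1]-p[1])<40)&((~near)|(z>120))]
        if len(q):print(nm,len(q),q.min(0).round(),q.max(0).round())
E
python3 bowl.py
```

```text
[ 407.9 -271.9   74. ] [180.  -0.   0.] 41.46879554298685 [-0.   1.   0.2] 0.0 2.8167
scene bowl 158 (array([ 410.73826647, -273.01474649]), np.float64(39.814490655448935)) ext [ 415.28196625 -273.99782536] zmax 111.44794533579791
pot 433 [ 407. -182.   57.] [ 466. -119.  128.]
vase 364 [529. -15.  57.] [579.  38. 132.]
side bowl 43 (array([ 404.30573432, -273.21834353]), np.float64(40.484538549426105)) ext [ 398.62056036 -271.65372029] zmax 114.18369430456457
vase 69 [538. -16.  62.] [573.  31. 135.]
```

The fingers sit snugly inside (41.5 mm opening, no contact force). I'll slide in the first legs: round the lidded pot's +x side, then into the gap.

Request:
send_rows(steps=[[[0.175,-0.0735,0,0,0.45],[0.175,-0.0735,0,0,0.45],[0.35,-0.147,0,0,0.45],[0.35,-0.147,0,0,0.45],[0.35,-0.147,0,0,0.45]]])

```text
time_s: 3.33
ee_pos: [465.6, -247.7, 73.9]
ee_rot: [180.0, -0.0, 0.0]
force: [-1.6, -0.7, 1.1]
gripper_width: 41.1
gripper_force: 1.1
```

```bash
python3 bowl.py
```

```text
[ 465.6 -247.7   73.9] [180.  -0.   0.] 41.05490068958278 [-1.6 -0.7  1.1] 1.0965562298360965 3.3333
scene bowl 140 (array([ 457.22168737, -244.29471956]), np.float64(45.80481067353174)) ext [ 469.38347094 -239.24240818] zmax 111.5238997485196
pot 190 [ 434. -175.   57.] [ 465. -130.  129.]
vase 361 [526. -15.  57.] [579.  37. 132.]
side bowl 53 (array([ 459.32839399, -239.19673887]), np.float64(41.8520214343703)) ext [ 458.49897867 -232.07164348] zmax 114.66513922769425
pot 237 [ 400. -183.   62.] [ 458. -120.  130.]
```

The bowl slides along with about 1.7 N of push. Continuing to the middle of the gap.

Request:
send_rows(steps=[[[0.34,-0.142,0,0,0.45],[0.34,-0.142,0,0,0.45],[0.34,-0.142,0,0,0.45],[0.34,-0.142,0,0,0.45]]])

```text
time_s: 3.77
ee_pos: [519.7, -225.1, 73.9]
ee_rot: [180.0, -0.0, 0.0]
force: [-0.9, -1.6, 0.1]
gripper_width: 41.0
gripper_force: 0.6
```

Request:
send_rows(steps=[[[0.105,-0.375,0,0,0.45],[0.105,-0.375,0,0,0.45],[0.105,-0.375,0,0,0.45],[0.105,-0.375,0,0,0.45],[0.105,-0.375,0,0,0.45]]])

```text
time_s: 4.18
ee_pos: [540.8, -149.8, 74.1]
ee_rot: [180.0, -0.1, 0.0]
force: [-0.2, -0.8, -1.1]
gripper_width: 40.6
gripper_force: 0.6
```

Request:
send_rows(steps=[[[-0.204,-0.342,0,0,0.45],[-0.204,-0.342,0,0,0.45],[-0.204,-0.342,0,0,0.45]]])

```text
time_s: 4.43
ee_pos: [516.5, -108.7, 74.2]
ee_rot: [180.0, -0.2, 0.0]
force: [-0.1, -1.8, -0.0]
gripper_width: 40.9
gripper_force: 0.7
```

```bash
python3 bowl.py
```

```text
[ 516.5 -108.7   74.2] [180.   -0.2   0. ] 40.87436830438454 [-0.1 -1.8 -0. ] 0.6613153964281082 4.4333
scene bowl 161 (array([ 506.25298013, -108.63413198]), np.float64(54.57419814042575)) ext [ 512.24966641 -112.37516594] zmax 112.75396209123744
pot 287 [ 405. -183.   57.] [ 463. -146.  130.]
vase 355 [526. -14.  57.] [579.  39. 132.]
side bowl 53 (array([ 508.932456  , -122.86258508]), np.float64(49.09412092482185)) ext [ 495.37394939 -111.30798731] zmax 114.15341849822903
pot 234 [ 401. -183.   98.] [ 458. -120.  131.]
```

The bystanders are unmoved. Next I go through the gap, past the vase and on to the approach point.

Request:
send_rows(steps=[[[-0.204,-0.342,0,0,0.45],[-0.204,-0.342,0,0,0.45],[-0.204,-0.342,0,0,0.45]]])

```text
time_s: 4.78
ee_pos: [490.3, -68.0, 74.1]
ee_rot: [180.0, -0.1, -0.0]
force: [1.5, -1.0, 1.3]
gripper_width: 41.2
gripper_force: 0.9
```

Request:
send_rows(steps=[[[-0.175,-0.367,0,0,0.45],[-0.175,-0.367,0,0,0.45],[-0.175,-0.367,0,0,0.45]]])

```text
time_s: 5.03
ee_pos: [468.4, -23.5, 74.1]
ee_rot: [180.0, -0.0, 0.0]
force: [1.9, -0.8, 0.7]
gripper_width: 40.9
gripper_force: 0.9
```

Request:
send_rows(steps=[[[-0.175,-0.367,0,0,0.45],[-0.175,-0.367,0,0,0.45],[-0.175,-0.367,0,0,0.45]]])

```text
time_s: 5.28
ee_pos: [447.3, 20.6, 74.1]
ee_rot: [180.0, -0.0, 0.0]
force: [1.5, -1.6, 0.6]
gripper_width: 40.9
gripper_force: 0.9
```

Request:
send_rows(steps=[[[0.1,-0.4,0,0,0.45],[0.1,-0.4,0,0,0.45],[0.1,-0.4,0,0,0.45],[0.1,-0.4,0,0,0.45],[0.1,-0.4,0,0,0.45]]])

```text
time_s: 5.7
ee_pos: [466.7, 100.5, 73.8]
ee_rot: [180.0, 0.1, 0.0]
force: [-0.3, -1.6, -1.2]
gripper_width: 41.2
gripper_force: 0.7
```

```bash
python3 bowl.py
python3 - <<'E'
from h import *
a=load("scene_last.npz")["pixels"][150:290,180:420]
cv2.imwrite("pics/s2.png",cv2.resize(a,None,fx=3,fy=3,interpolation=cv2.INTER_CUBIC)[:,:,::-1])
E
```

```text
[466.7 100.5  73.8] [1.8e+02 1.0e-01 0.0e+00] 41.17970608429566 [-0.3 -1.6 -1.2] 0.6757242581807077 5.7
scene bowl 122 (array([468.11680988,  95.69446988]), np.float64(41.54842042674649)) ext [478.9132523   92.83009711] zmax 113.34729888902339
pot 430 [ 406. -182.   57.] [ 465. -121.  130.]
vase 380 [524. -13.  58.] [579.  39. 131.]
side bowl 43 (array([469.21796298,  99.14862727]), np.float64(43.63589657968303)) ext [455.1966539   92.02946488] zmax 114.36368596884977
pot 260 [ 401. -185.   94.] [ 461. -120.  135.]
vase 232 [516. -15.  81.] [575.  35. 135.]
```

View pics/s2.png

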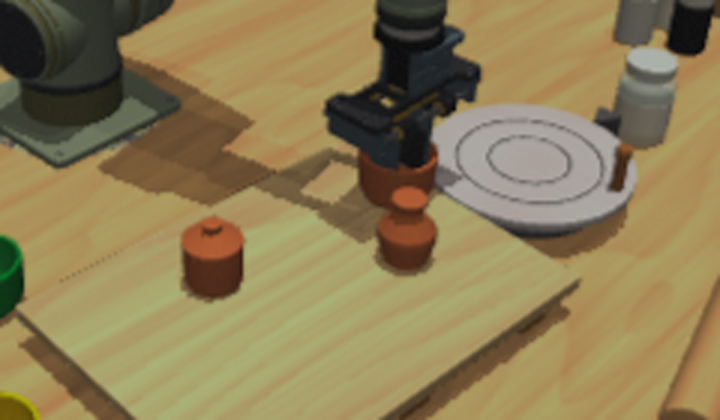

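The picture shows the bowl upright on the board at (398,172), just short of the wheel, with both pots in place. Now I slide it onto the wheel.

Request:
send_rows(steps=[[[0.14,-0.345,0,0,0.45],[0.14,-0.345,0,0,0.45],[0.14,-0.345,0,0,0.45],[0.14,-0.345,0,0,0.45],[0.14,-0.345,0,0,0.45]]])

```text
time_s: 6.22
ee_pos: [496.4, 169.5, 73.9]
ee_rot: [180.0, 0.0, 0.0]
force: [-0.4, -0.2, 0.0]
gripper_width: 41.0
gripper_force: 0.6
```

Request:
send_rows(steps=[[[0.14,-0.345,0,0,0.45],[0.14,-0.345,0,0,0.45],[0.14,-0.345,0,0,0.45],[0.14,-0.345,0,0,0.45],[0.14,-0.345,0,0,0.45]]])

```text
time_s: 6.63
ee_pos: [524.6, 238.9, 73.8]
ee_rot: [180.0, 0.0, 0.0]
force: [-0.3, -1.7, 0.1]
gripper_width: 41.2
gripper_force: 0.7
```

Request:
send_rows(steps=[[[0.1,-0.23,0,0,0.45],[0.1,-0.23,0,0,0.45],[0.08,-0.2,0,0,0.45],[0,0,0,0,0.45]]])

```text
time_s: 6.97
ee_pos: [536.3, 265.6, 73.9]
ee_rot: [-179.9, -0.1, 0.1]
force: [0.2, 0.3, -0.3]
gripper_width: 41.1
gripper_force: 0.0
```

Request:
send_rows(steps=[[[0,0,0,0,0.2],[0,0,0,0,0.2],[0,0,0,0,0.2],[0,0,0,0,0.2]]])

```text
time_s: 7.3
ee_pos: [535.2, 263.4, 74.1]
ee_rot: [180.0, -0.0, -0.0]
force: [0.1, -0.9, 0.6]
gripper_width: 19.1
gripper_force: 0.0
```

```bash
python3 bowl.py
```

```text
[535.2 263.4  74.1] [180.  -0.  -0.] 19.059009597657763 [ 0.1 -0.9  0.6] 0.0 7.3
scene bowl 112 (array([537.61674113, 261.10243364]), np.float64(41.5132859709231)) ext [540.5761873  261.69538371] zmax 111.69019534426145
pot 429 [ 404. -182.   58.] [ 464. -122.  130.]
vase 363 [529. -14.  57.] [578.  38. 132.]
side bowl 65 (array([535.06268414, 258.82978514]), np.float64(41.25513283140723)) ext [527.3049282  253.03985411] zmax 113.88892272462552
pot 260 [ 400. -182.   85.] [ 462. -119.  134.]
vase 222 [514. -17.  86.] [573.  35. 134.]
```

Let go. I'll raise straight up and check the centring against the ring.

Request:
send_rows(steps=[[[0,0,-0.5,0,0.2],[0,0,-0.8,0,0.2],[0,0,-0.9,0,0.2],[0,0,-0.9,0,0.2],[0,0,0,0,0.5]]])

```text
time_s: 7.82
ee_pos: [539.1, 265.4, 206.0]
ee_rot: [-179.6, -0.8, -0.0]
force: [0.8, 0.2, 0.4]
gripper_width: 22.5
gripper_force: 0.0
```

Request:
send_rows(steps=[[[0,0,0,0,0.5],[0,0,0,0,0.5]]])

```text
time_s: 7.98
ee_pos: [534.8, 263.5, 197.5]
ee_rot: [180.0, 0.0, 0.0]
force: [0.6, 0.3, -0.2]
gripper_width: 35.2
gripper_force: 0.0
```

```bash
cat > cen.py <<'E'
from workcell import env
from h import *
s=env.state();print(s["ee_pos"].round(1),s["ee_rot"].round(1),s["qpos"].round(1),s["time_s"])
for n in ("scene","side","wrist"):
    f=env.grab_frame(n);np.savez(n+"_last.npz",**f)
    P=cloud(f);z=P[...,2];hsv=cv2.cvtColor(f["pixels"],cv2.COLOR_RGB2HSV)
    m=((hsv[...,0]<13)|(hsv[...,0]>172))&(hsv[...,1]>90)
    q=P[m&(abs(z-109)<5)&(np.hypot(P[...,0]-534,P[...,1]-264)<70)]
    print(n,"bowl rim",len(q),circ(q[:,:2]) if len(q)>10 else "")
    g=cv2.cvtColor(f["pixels"],cv2.COLOR_RGB2GRAY);b=cv2.morphologyEx(g,cv2.MORPH_BLACKHAT,np.ones((5,5)))
    v,u=np.nonzero((b>18)&(abs(z-49)<8)&~m); X=np.array([ray(f,a,c,49)[:2] for a,c in zip(u,v)])
    if len(X)<20: continue
    for rr in (48,86):
        cc=np.array([534,264.7])
        for _ in range(6):
            k=abs(np.hypot(*(X-cc).T)-rr)<6
            if k.sum()<15: break
            cc,R=circ(X[k])
        else: print("  ring",rr,cc,R,k.sum())
    q=P[(z>80)&(z<112)&(np.hypot(P[...,0]-534,P[...,1]-264)>85)&(np.hypot(P[...,0]-534,P[...,1]-264)<125)&(P[...,1]<420)]
    if len(q)>3:print("  peg",len(q),np.median(q,0).round(1))
E
python3 cen.py
python3 - <<'E'
import numpy as np,cv2
cv2.imwrite("pics/w3.png",np.load("wrist_last.npz")["pixels"][:,:,::-1])
E
```

```text
[534.8 263.5 197.5] [180.   0.   0.] [ 25.1  20.8  88.2  -0.   71.  115.1] 7.9833
scene bowl rim 88 (array([536.75368968, 260.95567004]), np.float64(41.69021834955755))
  ring 86 [533.85300479 266.21407984] 86.16599377032571 112
  peg 43 [640.3 283.2  99.4]
side bowl rim 101 (array([535.43954045, 259.30428437]), np.float64(41.93850822792783))
  ring 48 [534.37578148 263.60430593] 48.146513331101694 48
  ring 86 [534.45798683 263.3808807 ] 86.09096746120531 128
  peg 34 [637.2 282.7 100.6]
wrist bowl rim 1658 (array([537.54820101, 263.27179369]), np.float64(41.64800744277857))
  ring 48 [534.53769938 264.22900487] 47.927769000626725 331
  ring 86 [534.48950695 264.0959811 ] 86.47205715932249 1364
  peg 474 [638.7 288.3 106.8]
```

View pics/w3.png

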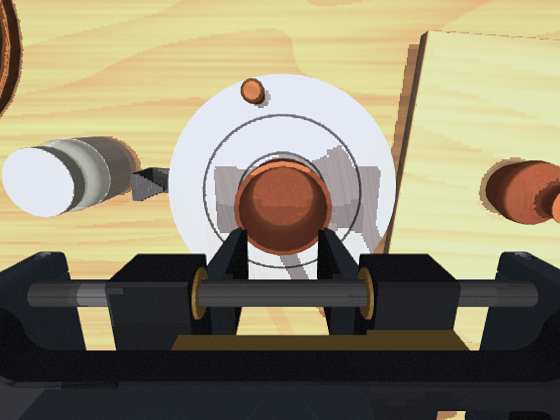

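The wrist view shows the bowl at (283,203), inside the small ring and about 3 mm off centre, which is well within 15 mm. The peg is at (252,91), world (638.7,288.3), 107 from centre (534.5,264.1), at 12.9°. The pointer is at (152,182). Now I grasp the peg below its head.

Request:
send_rows(steps=[[[0.65,-0.153,0,0,0.5],[0.65,-0.153,0,0,0.5],[0.65,-0.153,0,0,0.5],[0.65,-0.153,0,0.29,0.5],[0,0,0,0,0.5]]])

```text
time_s: 8.55
ee_pos: [642.9, 288.8, 194.8]
ee_rot: [180.0, -0.0, -2.1]
force: [-0.0, -0.4, 0.3]
gripper_width: 45.4
gripper_force: 0.0
```

Request:
send_rows(steps=[[[0,0,0.7,0,0.5],[0,0,0.8,0,0.5],[0,0,0.8,0,0.5],[0,0,0.7,0,0.5],[0,0,0.39,0,0.5]]])

```text
time_s: 8.97
ee_pos: [635.9, 287.0, 57.0]
ee_rot: [179.8, 0.5, -2.0]
force: [0.0, 0.2, -0.4]
gripper_width: 45.5
gripper_force: 0.0
```

Request:
send_rows(steps=[[[0,0,0,0,0.5],[0,0,0,0,0.3],[0,0,0,0,0.25],[0,0,0,0,0.2],[0,0,0,0,0.2]]], squeeze=12)

```text
time_s: 9.38
ee_pos: [640.2, 288.7, 64.2]
ee_rot: [-179.9, -0.2, -2.0]
force: [0.2, 0.7, 0.2]
gripper_width: 21.9
gripper_force: 0.0
```

Request:
send_rows(steps=[[[0,0,0,0,0.1],[0,0,0,0,0.1],[0,0,0,0,0.1],[0,0,0,0,0.1]]])

```text
time_s: 9.72
ee_pos: [640.1, 288.7, 64.0]
ee_rot: [-179.9, -0.1, -2.0]
force: [-0.7, 0.3, 5.5]
gripper_width: 19.3
gripper_force: 12.0
```

Gripped at the head (19.3 mm, 12 N). First five rows of turning as a test.

Request:
send_rows(steps=[[[-0.0392,-0.1222,0,-0.4,0.1],[-0.0783,-0.2445,0,-0.8,0.1],[-0.0783,-0.2445,0,-0.8,0.1],[-0.0783,-0.2445,0,-0.8,0.1],[-0.0783,-0.2445,0,-0.8,0.1]]])

```text
time_s: 10.13
ee_pos: [620.3, 330.2, 64.0]
ee_rot: [180.0, -0.2, 23.0]
force: [-0.8, -1.9, 5.9]
gripper_width: 19.2
gripper_force: 12.0
```

```bash
cat > st.py <<'E'
from workcell import env
import numpy as np
s=env.state();d=s["ee_pos"][:2]-[534.5,264.1]
print(s["ee_pos"].round(1),"yaw",s["ee_rot"].round(1),"theta",np.degrees(np.arctan2(d[1],d[0])).round(1),"R",np.hypot(*d).round(1),"q",s["qpos"].round(1),"F",s["force"].round(1),s["gripper_width"].round(1),s["gripper_force"].round(1),s["time_s"])
E
python3 st.py; python3 cen.py
```

```text
[620.3 330.2  64. ] [180.   -0.2  23. ] [27.1 35.9 82.5 -0.  61.5 94.1] 10.1333
scene bowl rim 94 (array([537.4400699 , 262.63708166]), np.float64(41.78828575154394))
  ring 86 [533.55389445 265.76676056] 86.21525705479942 92
  peg 62 [627.2 312.4  94. ]
side bowl rim 92 (array([536.30565415, 260.67752671]), np.float64(42.09735180059789))
  ring 48 [534.98490541 263.87929493] 48.20525472167718 49
  ring 86 [534.59658054 263.52611766] 86.23989219750149 112
  peg 67 [608.5 317.   96.9]
wrist bowl rim 57 (array([573.2275388 , 241.02795516]), np.float64(2.183305604641176))
  ring 86 [534.6761803  259.80071224] 83.47857436166468 250
  peg 1408 [627.1 329.   99.1]Traceback (most recent call last):
  File "st.py", line 4, in <module>
    print(s["ee_pos"].round(1),"yaw",s["ee_rot"].round(1),"theta",np.degrees(np.arctan2(d[1],d[0])).round(1),"R",np.hypot(*d).round(1),"q",s["qpos"].round(1),"F",s["force"].round(1),s["gripper_width"].round(1),s["gripper_force"].round(1),s["time_s"])
                                                                                                                                                                                      ^^^^^^^^^^^^^^^^^^^^^^^^
AttributeError: 'float' object has no attribute 'round'
```

The path matches (θ 37.6°, R 108) and the forces are small. I'll continue with the first grip.

Request:
send_rows(steps=[[[-0.0783,-0.2445,0,-0.8,0.1],[-0.0783,-0.2445,0,-0.8,0.1],[-0.0783,-0.2445,0,-0.8,0.1],[-0.0783,-0.2445,0,-0.8,0.1],[-0.0783,-0.2445,0,-0.8,0.1]]])

```text
time_s: 10.7
ee_pos: [580.4, 362.0, 63.9]
ee_rot: [179.9, -0.2, 50.5]
force: [-0.2, -1.1, 7.2]
gripper_width: 19.1
gripper_force: 12.0
```

Request:
send_rows(steps=[[[-0.0783,-0.2445,0,-0.8,0.1],[-0.0783,-0.2445,0,-0.8,0.1],[-0.0783,-0.2445,0,-0.8,0.1],[-0.0783,-0.2445,0,-0.8,0.1],[-0.0783,-0.2445,0,-0.8,0.1]]])

```text
time_s: 11.12
ee_pos: [530.4, 372.0, 63.9]
ee_rot: [179.8, -0.2, 78.0]
force: [0.7, -0.3, 7.0]
gripper_width: 19.2
gripper_force: 12.0
```

Request:
send_rows(steps=[[[-0.0783,-0.2445,0,-0.8,0.1],[-0.0783,-0.2445,0,-0.8,0.1],[-0.0783,-0.2445,0,-0.8,0.1],[-0.0783,-0.2445,0,-0.8,0.1],[-0.0783,-0.2445,0,-0.8,0.1]]])

```text
time_s: 11.53
ee_pos: [481.4, 357.9, 64.0]
ee_rot: [179.8, -0.1, 105.5]
force: [-0.1, 1.9, 6.1]
gripper_width: 18.9
gripper_force: 12.0
```

```bash
sed -i 's/s\["gripper_width"\].round(1),s\["gripper_force"\].round(1)/s["gripper_width"],s["gripper_force"]/' st.py; python3 st.py; python3 cen.py
```

```text
[481.4 357.9  64. ] yaw [ 1.798e+02 -1.000e-01  1.055e+02] theta 119.5 R 107.8 q [35.5 27.7 98.1  0.1 53.9 19.9] F [-0.1  1.9  6.1] 18.89129583412868 12.00087848919793 11.5333
[481.4 357.9  64. ] [ 1.798e+02 -1.000e-01  1.055e+02] [35.5 27.7 98.1  0.1 53.9 19.9] 11.5333
scene bowl rim 109 (array([535.31223223, 264.6292964 ]), np.float64(41.46672002001732))
  ring 48 [535.49304444 262.87050574] 46.515431142330705 23
  ring 86 [534.1706713  265.26256909] 86.12678102080243 139
  peg 96 [482.9 348.1  98.1]
side bowl rim 104 (array([534.47502992, 262.47393199]), np.float64(42.45757984006252))
  ring 48 [534.83698984 263.39861942] 47.87827978969488 32
  ring 86 [534.33795115 263.52306892] 86.22787235180175 134
  peg 82 [479.2 345.   97.1]
wrist bowl rim 43 (array([562.88609981, 299.71500949]), np.float64(1.8422141208989598))
  ring 86 [538.58096791 263.18813124] 83.88941105092293 249
  peg 1424 [483.6 365.3  99.1]
```

The peg follows and the bowl stays centred. Four more calls to about 230°.

Request:
send_rows(steps=[[[-0.0783,-0.2445,0,-0.8,0.1],[-0.0783,-0.2445,0,-0.8,0.1],[-0.0783,-0.2445,0,-0.8,0.1],[-0.0783,-0.2445,0,-0.8,0.1],[-0.0783,-0.2445,0,-0.8,0.1]]])

```text
time_s: 12.1
ee_pos: [444.2, 322.7, 63.8]
ee_rot: [179.8, -0.1, 133.0]
force: [-2.5, 2.7, 7.4]
gripper_width: 19.5
gripper_force: 12.0
```

Request:
send_rows(steps=[[[-0.0783,-0.2445,0,-0.8,0.1],[-0.0783,-0.2445,0,-0.8,0.1],[-0.0783,-0.2445,0,-0.8,0.1],[-0.0783,-0.2445,0,-0.8,0.1],[-0.0783,-0.2445,0,-0.8,0.1]]])

```text
time_s: 12.52
ee_pos: [427.2, 273.5, 63.8]
ee_rot: [179.9, -0.1, 160.5]
force: [-4.4, 1.2, 10.7]
gripper_width: 18.9
gripper_force: 12.0
```

Request:
send_rows(steps=[[[-0.0783,-0.2445,0,-0.8,0.1],[-0.0783,-0.2445,0,-0.8,0.1],[-0.0783,-0.2445,0,-0.8,0.1],[-0.0783,-0.2445,0,-0.8,0.1],[-0.0783,-0.2445,0,-0.8,0.1]]])

```text
time_s: 12.93
ee_pos: [435.1, 222.3, 63.8]
ee_rot: [180.0, -0.1, -172.0]
force: [-5.2, -1.5, 13.1]
gripper_width: 18.7
gripper_force: 12.0
```

Request:
send_rows(steps=[[[-0.0783,-0.2445,0,-0.8,0.1],[-0.0783,-0.2445,0,-0.8,0.1],[-0.0783,-0.2445,0,-0.8,0.1],[-0.0783,-0.2445,0,-0.8,0.1],[-0.0783,-0.2445,0,-0.8,0.1]]])

```text
time_s: 13.35
ee_pos: [465.8, 180.8, 63.7]
ee_rot: [-180.0, -0.1, -144.4]
force: [-3.6, -2.9, 12.6]
gripper_width: 19.4
gripper_force: 12.0
```

```bash
python3 st.py; python3 cen.py
```

```text
[465.8 180.8  63.7] yaw [-1.800e+02 -1.000e-01 -1.444e+02] theta -129.5 R 108.0 q [  19.9   20.3  111.4   -0.    48.4 -105.6] F [-3.6 -2.9 12.6] 19.44476841224597 12.001570567226736 13.35
[465.8 180.8  63.7] [-1.800e+02 -1.000e-01 -1.444e+02] [  19.9   20.3  111.4   -0.    48.4 -105.6] 13.35
scene bowl rim 101 (array([533.20148182, 262.01550815]), np.float64(41.86807314672674))
  ring 48 [533.88733704 264.63604488] 48.50509288324905 22
  ring 86 [533.62274065 265.82191459] 86.46514038545094 104
  peg 50 [478.3 167.6  92.5]
side bowl rim 33 (array([539.30608006, 259.34367233]), np.float64(35.10655473836358))
  ring 86 [534.14639703 263.4523451 ] 86.48397616978336 76
  peg 59 [456.9 176.   95.8]
wrist bowl rim 54 (array([491.96097028, 278.11400839]), np.float64(2.155610198148057))
  ring 86 [534.08785604 268.21011197] 83.81814318740201 257
  peg 1461 [458.8 179.8  99.2]
```

θ = 230.5°. I'll release, turn the tool back 180° clockwise about the peg, and regrip.

Request:
send_rows(steps=[[[0,0,0,0,0.5],[0,0,0,0,0.5],[0,0,0,0,0.5],[0,0,0,0,0.5],[0,0,0,0,0.5]]])

```text
time_s: 13.92
ee_pos: [466.4, 182.0, 62.1]
ee_rot: [180.0, -0.0, -144.7]
force: [-0.4, 0.0, 1.0]
gripper_width: 45.6
gripper_force: 0.0
```

Request:
send_rows(steps=[[[0,0,0,0.97,0.5],[0,0,0,0.97,0.5],[0,0,0,0.97,0.5],[0,0,0,0.97,0.5],[0,0,0,0.97,0.5]]])

```text
time_s: 14.33
ee_pos: [466.5, 182.0, 62.1]
ee_rot: [-180.0, -0.0, -178.4]
force: [0.4, 0.5, -0.1]
gripper_width: 45.7
gripper_force: 0.0
```

Request:
send_rows(steps=[[[0,0,0,0.97,0.5],[0,0,0,0.97,0.5],[0,0,0,0.97,0.5],[0,0,0,0.97,0.5],[0,0,0,0.97,0.5]]])

```text
time_s: 14.75
ee_pos: [466.5, 182.0, 62.1]
ee_rot: [-180.0, -0.0, 148.3]
force: [-0.1, -0.5, 0.6]
gripper_width: 45.6
gripper_force: 0.0
```

Request:
send_rows(steps=[[[0,0,0,0.97,0.5],[0,0,0,0.97,0.5],[0,0,0,0.97,0.5],[0,0,0,0.97,0.5],[0,0,0,0.97,0.5]]])

```text
time_s: 15.17
ee_pos: [466.5, 182.0, 62.1]
ee_rot: [-180.0, 0.0, 114.9]
force: [0.8, -0.3, 0.1]
gripper_width: 45.0
gripper_force: 0.0
```

Request:
send_rows(steps=[[[0,0,0,0.97,0.5],[0,0,0,0.97,0.5],[0,0,0,0.97,0.5],[0,0,0,0.97,0.5],[0,0,0,0.97,0.5]]])

```text
time_s: 15.58
ee_pos: [466.5, 182.0, 62.1]
ee_rot: [-180.0, 0.0, 81.6]
force: [0.3, 0.3, -1.6]
gripper_width: 45.6
gripper_force: 0.0
```

Request:
send_rows(steps=[[[0,0,0,0.97,0.5],[0,0,0,0.97,0.5],[0,0,0,0.97,0.5],[0,0,0,0.97,0.5],[0,0,0,0.97,0.5]]])

```text
time_s: 16.0
ee_pos: [466.5, 182.0, 62.1]
ee_rot: [-180.0, 0.0, 48.2]
force: [0.2, -0.0, -0.5]
gripper_width: 45.6
gripper_force: 0.0
```

Request:
send_rows(steps=[[[0,0,0,0.97,0.5],[0,0,0,0.97,0.5],[0,0,0,0,0.5]]])

```text
time_s: 16.25
ee_pos: [466.5, 182.0, 62.1]
ee_rot: [-180.0, 0.0, 35.1]
force: [-0.1, -0.2, 0.4]
gripper_width: 45.6
gripper_force: 0.0
```

```bash
python3 st.py; python3 cen.py
```

```text
[466.5 182.   62.1] yaw [-180.     0.    35.1] theta -129.6 R 106.6 q [ 20.   20.5 111.4  -0.   48.2  74.9] F [-0.1 -0.2  0.4] 45.63536571061957 0.0 16.25
[466.5 182.   62.1] [-180.     0.    35.1] [ 20.   20.5 111.4  -0.   48.2  74.9] 16.25
scene bowl rim 108 (array([533.44462674, 261.42763479]), np.float64(41.65843482712063))
  ring 48 [533.86949509 265.26926991] 48.4362378989005 22
  ring 86 [533.45671515 266.09361394] 86.58611164237223 102
  peg 50 [489.4 157.5  95.5]
side bowl rim 41 (array([532.49217966, 260.42310242]), np.float64(41.63411766460038))
  ring 86 [532.83588119 264.15311639] 87.61453625255 69
  peg 76 [454.  192.4  93.4]
wrist bowl rim 7337 (array([532.73242493, 263.10364759]), np.float64(41.26713619784822))
  ring 86 [534.8511773 264.3671928] 86.76901446728827 2864
  peg 2154 [475.  183.6  98.7]
```

Regrip and continue the turn (the shifts now have reversed signs).

Request:
send_rows(steps=[[[0,0,0,0,0.25],[0,0,0,0,0.2],[0,0,0,0,0.1],[0,0,0,0,0.1],[0,0,0,0,0.1]]])

```text
time_s: 16.82
ee_pos: [466.5, 181.7, 62.3]
ee_rot: [180.0, 0.0, 35.2]
force: [0.4, -1.4, 1.0]
gripper_width: 18.8
gripper_force: 12.0
```

Request:
send_rows(steps=[[[0,0,0,0,0.1],[0,0,0,0,0.1],[0,0,0,0,0.1]]])

```text
time_s: 17.07
ee_pos: [466.5, 181.7, 62.3]
ee_rot: [180.0, 0.0, 35.2]
force: [-0.1, -0.6, 0.4]
gripper_width: 19.1
gripper_force: 12.0
```

Request:
send_rows(steps=[[[0.0392,0.1222,0,-0.4,0.1],[0.0783,0.2445,0,-0.8,0.1],[0.0783,0.2445,0,-0.8,0.1],[0.0783,0.2445,0,-0.8,0.1],[0.0783,0.2445,0,-0.8,0.1]]])

```text
time_s: 17.48
ee_pos: [507.3, 160.6, 62.3]
ee_rot: [-180.0, 0.0, 60.2]
force: [-0.2, 1.9, 0.4]
gripper_width: 18.9
gripper_force: 12.0
```

```bash
python3 st.py
```

```text
[507.3 160.6  62.3] yaw [-180.     0.    60.2] theta -104.7 R 107.0 q [ 16.3  22.8 107.3   0.   50.   46.1] F [-0.2  1.9  0.4] 18.85895094775468 12.000877676327946 17.4833
```

Tracking well (θ 255.3°, R 107). Four more calls.

Request:
send_rows(steps=[[[0.0783,0.2445,0,-0.8,0.1],[0.0783,0.2445,0,-0.8,0.1],[0.0783,0.2445,0,-0.8,0.1],[0.0783,0.2445,0,-0.8,0.1],[0.0783,0.2445,0,-0.8,0.1]]])

```text
time_s: 17.9
ee_pos: [558.4, 159.7, 62.3]
ee_rot: [-180.0, -0.0, 87.7]
force: [-1.9, 1.3, 1.2]
gripper_width: 19.0
gripper_force: 12.0
```

Request:
send_rows(steps=[[[0.0783,0.2445,0,-0.8,0.1],[0.0783,0.2445,0,-0.8,0.1],[0.0783,0.2445,0,-0.8,0.1],[0.0783,0.2445,0,-0.8,0.1],[0.0783,0.2445,0,-0.8,0.1]]])

```text
time_s: 18.32
ee_pos: [603.9, 182.5, 62.3]
ee_rot: [-180.0, -0.0, 115.2]
force: [-2.2, 0.5, 1.6]
gripper_width: 19.2
gripper_force: 12.0
```

Request:
send_rows(steps=[[[0.0783,0.2445,0,-0.8,0.1],[0.0783,0.2445,0,-0.8,0.1],[0.0783,0.2445,0,-0.8,0.1],[0.0783,0.2445,0,-0.8,0.1],[0.0783,0.2445,0,-0.8,0.1]]])

```text
time_s: 18.73
ee_pos: [633.7, 223.6, 62.3]
ee_rot: [-179.9, -0.1, 142.7]
force: [-2.1, -0.1, 2.0]
gripper_width: 19.3
gripper_force: 12.0
```

Request:
send_rows(steps=[[[0.0783,0.2445,0,-0.8,0.1],[0.0783,0.2445,0,-0.8,0.1],[0.0783,0.2445,0,-0.8,0.1],[0.0783,0.2445,0,-0.8,0.1],[0.0783,0.2445,0,-0.8,0.1]]])

```text
time_s: 19.15
ee_pos: [641.1, 273.8, 62.4]
ee_rot: [-179.9, -0.1, 170.2]
force: [-2.9, -1.9, 2.5]
gripper_width: 18.9
gripper_force: 12.0
```

```bash
python3 st.py; python3 cen.py
```

```text
[641.1 273.8  62.4] yaw [-1.799e+02 -1.000e-01  1.702e+02] theta 5.2 R 107.0 q [ 22.2  35.6  83.3   0.   61.2 -58.1] F [-2.9 -1.9  2.5] 18.883965349656933 12.00028976178146 19.15
[641.1 273.8  62.4] [-1.799e+02 -1.000e-01  1.702e+02] [ 22.2  35.6  83.3   0.   61.2 -58.1] 19.15
scene bowl rim 68 (array([537.12504265, 261.68131223]), np.float64(41.86620064313592))
  ring 48 [534.52907291 265.58372792] 48.69545055239394 16
  ring 86 [534.47870366 263.93548438] 86.01915384159908 71
  peg 90 [648.1 256.6  91.9]
side bowl rim 92 (array([535.56953023, 259.38859798]), np.float64(41.69853567545603))
  ring 48 [534.17494939 263.90126687] 48.116414858532465 47
  ring 86 [534.87204204 263.62030165] 86.22747761274363 109
  peg 12 [637.3 253.   83.2]
wrist bowl rim 7355 (array([536.7999289 , 263.45788765]), np.float64(41.30755482080804))
  ring 86 [534.48003954 263.87745785] 86.77653929767631 2603
  peg 1986 [627.1 277.   98.9]
```

At θ 365°, the bowl is still within about 3 mm. I'll check the pointer's bearing before the last stretch.

Run:
```python
from h import *
for n in("scene","side"):
    f=load(n+"0.npz");g=cv2.cvtColor(f["pixels"],cv2.COLOR_RGB2GRAY)
    p=proj(f,(543,400,49)).round().astype(int)
    v,u=np.mgrid[p[1]-12:p[1]+13,p[0]-16:p[0]+17]
    X=np.array([ray(f,a,b,49)[:2] for a,b in zip(u.ravel(),v.ravel())])-[534.5,264.1]
    k=(g[v,u].ravel()<75)&(np.hypot(*X.T)>127)&(np.hypot(*X.T)<170)
    a=np.degrees(np.arctan2(X[k,1],X[k,0]));r=np.hypot(*X[k].T);print(n,k.sum(),r.min(),a.mean(),a[r<r.min()+12].mean())
```

```text
scene 45 128.78814718643653 80.57929998512456 78.42429519625976
side 30 127.07099176587032 88.95747678947023 88.63383328200167
```

The two oblique views bracket 86°, and the overhead wrist view (pointer at (168,182), ring centre (282,191)) gives 85.5°, so the board's 86° holds. That leaves 14.7 rows.

Request:
send_rows(steps=[[[0.0783,0.2445,0,-0.8,0.1],[0.0783,0.2445,0,-0.8,0.1],[0.0783,0.2445,0,-0.8,0.1],[0.0783,0.2445,0,-0.8,0.1],[0.0783,0.2445,0,-0.8,0.1]]])

```text
time_s: 19.72
ee_pos: [625.2, 320.7, 62.3]
ee_rot: [-179.9, -0.1, -162.4]
force: [-2.1, -3.0, 3.2]
gripper_width: 18.9
gripper_force: 12.0
```

Request:
send_rows(steps=[[[0.0783,0.2445,0,-0.8,0.1],[0.0783,0.2445,0,-0.8,0.1],[0.0783,0.2445,0,-0.8,0.1],[0.0783,0.2445,0,-0.8,0.1],[0.0783,0.2445,0,-0.8,0.1]]])

```text
time_s: 20.13
ee_pos: [588.9, 355.9, 62.3]
ee_rot: [-179.9, -0.0, -134.9]
force: [0.1, -2.5, 2.1]
gripper_width: 19.2
gripper_force: 12.0
```

Request:
send_rows(steps=[[[0.0783,0.2445,0,-0.8,0.1],[0.0783,0.2445,0,-0.8,0.1],[0.0783,0.2445,0,-0.8,0.1],[0.0783,0.2445,0,-0.8,0.1],[0.055,0.171,0,-0.56,0.1]]])

```text
time_s: 20.55
ee_pos: [542.8, 370.3, 62.4]
ee_rot: [-180.0, 0.0, -109.1]
force: [0.1, -1.0, 0.1]
gripper_width: 19.2
gripper_force: 12.0
```

Request:
send_rows(steps=[[[0,0,0,0,0.1],[0,0,0,0,0.1],[0,0,0,0,0.1]]])

```text
time_s: 20.8
ee_pos: [543.3, 370.3, 62.3]
ee_rot: [-180.0, -0.0, -109.3]
force: [-1.1, -1.5, 1.5]
gripper_width: 19.2
gripper_force: 12.0
```

Request:
send_rows(steps=[[[0,0,0,0,0.4],[0,0,0,0,0.5],[0,0,0,0,0.5],[0,0,0,0,0.5],[0,0,0,0,0.5]]])

```text
time_s: 21.22
ee_pos: [543.1, 370.8, 62.2]
ee_rot: [-180.0, -0.0, -109.2]
force: [-0.1, -0.4, 0.9]
gripper_width: 45.2
gripper_force: 0.0
```

```bash
python3 st.py; python3 cen.py
```

```text
[543.1 370.8  62.2] yaw [-180.    -0.  -109.2] theta 85.4 R 107.0 q [  33.3   32.4   89.6   -0.    58.  -127.5] F [-0.1 -0.4  0.9] 45.177412344663225 0.0 21.2167
[543.1 370.8  62.2] [-180.    -0.  -109.2] [  33.3   32.4   89.6   -0.    58.  -127.5] 21.2167
scene bowl rim 99 (array([536.56242077, 264.02258651]), np.float64(41.89041865228285))
  ring 48 [534.23796551 265.21681296] 47.707098709958395 19
  ring 86 [533.90645607 265.45635819] 86.28689088791106 122
  peg 133 [544.1 364.8  96.2]
side bowl rim 86 (array([535.3309524 , 262.37753126]), np.float64(42.20141115525777))
  ring 48 [534.42075997 264.23281746] 47.96799109811392 31
  ring 86 [534.40864104 263.64811507] 86.18411249133544 126
  peg 71 [537.7 363.6  98. ]
wrist bowl rim 7217 (array([535.75104787, 266.08403071]), np.float64(41.283251566580326))
  ring 86 [534.85716839 263.87902701] 86.77894780702717 2732
  peg 2490 [540.8 363.3  99.1]
```

Released at 85.4°. Now straight up clear of everything, then a final look.

Request:
send_rows(steps=[[[0,0,-0.4,0,0.5],[0,0,-0.8,0,0.5],[0,0,-0.9,0,0.5],[0,0,-0.9,0,0.5],[0,0,-0.6,0,0.5]]])

```text
time_s: 21.78
ee_pos: [543.8, 371.4, 210.3]
ee_rot: [-179.8, 0.2, -109.2]
force: [0.9, 0.1, 0.3]
gripper_width: 45.7
gripper_force: 0.0
```

Request:
send_rows(steps=[[[0,0,0,0,0.5],[0,0,0,0,0.5],[0,0,0,0,0.5]]])

```text
time_s: 22.03
ee_pos: [542.3, 370.5, 205.3]
ee_rot: [179.9, -0.1, -109.2]
force: [0.1, 0.6, -0.9]
gripper_width: 46.0
gripper_force: 0.0
```

```bash
python3 cen.py
python3 - <<'E'
from h import *
w=load("wrist_last.npz")["pixels"]; s=load("scene_last.npz")["pixels"]
cv2.imwrite("pics/end.png",np.hstack([cv2.resize(w,(400,300)),cv2.resize(s[140:290,180:420],(400,300))])[:,:,::-1])
E
```

```text
[542.3 370.5 205.3] [ 1.799e+02 -1.000e-01 -1.092e+02] [  33.3   26.1   78.7   -0.    75.3 -127.5] 22.0333
scene bowl rim 100 (array([536.29521804, 263.71876853]), np.float64(41.922999381441876))
  ring 48 [533.94821703 264.84888845] 47.590689584663544 20
  ring 86 [534.02777327 265.45610618] 85.99267881339227 126
  peg 40 [545.3 365.6  98.6]
side bowl rim 87 (array([534.84707408, 261.9666582 ]), np.float64(41.83753505155836))
  ring 48 [534.21009609 264.37762252] 48.17877288093214 36
  ring 86 [534.45435827 263.57318028] 86.27367346298244 126
  peg 36 [541.6 364.3 101.3]
wrist bowl rim 2221 (array([535.72505458, 265.87661673]), np.float64(41.619332111231074))
  ring 86 [534.64695137 263.90539257] 86.51634281275584 1893
  peg 370 [542.5 368.4 106.6]
```

View pics/end.png

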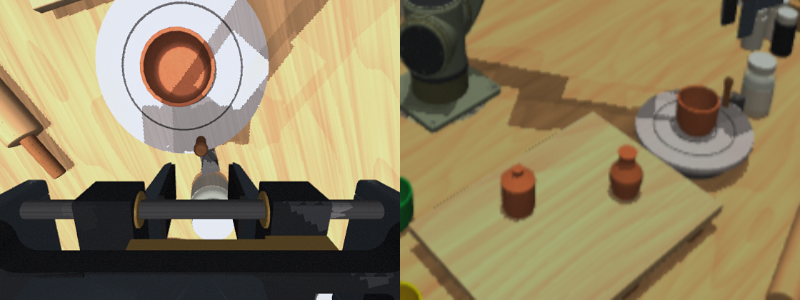

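The left half shows the bowl centred at (179,66) and the peg at (201,146), in line with the pointer at (208,158). The right half shows both pots and the jar in place, with the gripper clear. Handing in.

```bash
python3 -c "
from workcell import env
print(env.job_done())"
```

```text
the job is handed in; nothing more can be done
None
```

The job is handed in with no verdict returned: the bowl is about 2 mm off the wheel's centre, the wheel has gone past one full turn with its peg at about 85.4° against the pointer's estimated 86°, and the pots and jar are in place.

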